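# Release the latched key on the site-office switch box

### The job

One of the four identical keys on the desk switch box, which works the lamps over the layout table, has been left latched down. With the tips of the closed fingers tap each key, one after the other from the robot's left to its right, so lightly that none is pressed home or released, lifting off after every tap; then press the latched key fully home and let go, so that all four keys stand up level. Only press: grip and lift nothing, and leave the mug, the tape roll and the stapler where they are.

Things in the scene. Friction and masses are not known exactly. Their poses are not given: they have to be found in the camera images.
- switch_box: Grey plastic switch box screwed to the desk, 124 mm (its x) by 244 mm (its y) by 54 mm high; origin at the centre of its underside on the desk, z up, x pointing away from the robot, y to the robot's left (the box may be turned up to 0.35 rad either way). Its row of four square keys lies on its top along its y axis, at y = +78, +26, -26 and -78 mm (key_1 to key_4, x = 0).
- key_1_top (a point): Centre of the top face of key_1, the first (leftmost) key counted from the robot's left. All four keys are identical white square caps, 34 x 34 mm, 52 mm apart centre to centre; the top stands 68 mm above the desk when the key is up, 64 mm when it is latched down, 59 mm when fully pressed. z up.
- cap_1: The cap of key_1 as a solid; its origin is on the key's vertical axis, 68 mm below its top face (at desk height when the key is up).
- key_1 (a joint): Downward travel of key_1 in m: 0 up, about 0.004 latched down, 0.009 fully pressed (hard stop). Sprung key: 1.2 N starts it down, about 4 N holds it at the stop (0.15 N more per 10 mm/s of speed). An unlatched key gives and springs back up. The latched key stands firm up to about 2.5 N, then goes down too; only when it has been pressed home (beyond about 7.5 mm) does its catch let go, and it comes up to 0 as the finger leaves.
- key_2_top (a point): Centre of the top face of key_2, the second key counted from the robot's left. All four keys are identical white square caps, 34 x 34 mm, 52 mm apart centre to centre; the top stands 68 mm above the desk when the key is up, 64 mm when it is latched down, 59 mm when fully pressed. z up.
- cap_2: The cap of key_2 as a solid; its origin is on the key's vertical axis, 68 mm below its top face (at desk height when the key is up).
- key_2 (a joint): Downward travel of key_2 in m: 0 up, about 0.004 latched down, 0.009 fully pressed (hard stop). Sprung key: 1.2 N starts it down, about 4 N holds it at the stop (0.15 N more per 10 mm/s of speed). An unlatched key gives and springs back up. The latched key stands firm up to about 2.5 N, then goes down too; only when it has been pressed home (beyond about 7.5 mm) does its catch let go, and it comes up to 0 as the finger leaves.
- key_3_top (a point): Centre of the top face of key_3, the third key counted from the robot's left. All four keys are identical white square caps, 34 x 34 mm, 52 mm apart centre to centre; the top stands 68 mm above the desk when the key is up, 64 mm when it is latched down, 59 mm when fully pressed. z up.
- cap_3: The cap of key_3 as a solid; its origin is on the key's vertical axis, 68 mm below its top face (at desk height when the key is up).
- key_3 (a joint): Downward travel of key_3 in m: 0 up, about 0.004 latched down, 0.009 fully pressed (hard stop). Sprung key: 1.2 N starts it down, about 4 N holds it at the stop (0.15 N more per 10 mm/s of speed). An unlatched key gives and springs back up. The latched key stands firm up to about 2.5 N, then goes down too; only when it has been pressed home (beyond about 7.5 mm) does its catch let go, and it comes up to 0 as the finger leaves.
- key_4_top (a point): Centre of the top face of key_4, the fourth (rightmost) key counted from the robot's left. All four keys are identical white square caps, 34 x 34 mm, 52 mm apart centre to centre; the top stands 68 mm above the desk when the key is up, 64 mm when it is latched down, 59 mm when fully pressed. z up.
- cap_4: The cap of key_4 as a solid; its origin is on the key's vertical axis, 68 mm below its top face (at desk height when the key is up).
- key_4 (a joint): Downward travel of key_4 in m: 0 up, about 0.004 latched down, 0.009 fully pressed (hard stop). Sprung key: 1.2 N starts it down, about 4 N holds it at the stop (0.15 N more per 10 mm/s of speed). An unlatched key gives and springs back up. The latched key stands firm up to about 2.5 N, then goes down too; only when it has been pressed home (beyond about 7.5 mm) does its catch let go, and it comes up to 0 as the finger leaves.
- mug: White mug, 80 mm across, 95 mm high, standing beside the box; origin at the centre of its underside. Loose; to be left alone.
- tape_roll: Yellow roll of tape lying flat, 90 mm across, 24 mm high; origin at the centre of its underside. Loose; to be left alone.
- stapler: Blue and black stapler, 130 mm long (its x), 34 mm wide, 45 mm high; origin at the centre of its underside. Loose; to be left alone.

How it is judged:
By the outcome, as a careful person would: the job done as asked, in the order asked, and still so for the second after the job is handed in, with the robot touching nothing.
It also fails if it takes over 51 s, if anything falls off the work surface, if the arm or the gripper's body presses on something with over 40 N, if the wrist force passes 120 N, or if a joint passes its speed limit or range.

### The arm

A 6-joint arm with a two-finger parallel gripper is mounted at the origin on the work surface. World frame = base frame: x ahead of the robot, y to its left, z up, the work surface at z = 0. Lengths are in mm, angles in rad, forces in N, time in s.
With the tool pointing down it reaches from about 350 to 975 mm from the base axis. Payload 7.1 kg.
Tool frame: the origin (TCP) lies between the finger pads; the fingertips stand 19 mm ahead of it and the grasp point (between the pads) is the TCP; z points along the fingers, y is the line along which they close (so a half turn about z gives the same grasp; the last joint's range is limited). The gripper opens to 88 mm and grips with 3 to 60 N. Pads are 20 mm wide; open, the fingers measure 115 mm over their backs; the gripper's body (75 mm by 178 mm) begins 61 mm behind the grasp point.
Start: joints at [-1.296, 0.423, 1.63, -0, 1.089, -0.019], TCP at [181.013, -598.197, 241.675] pointing down, gripper open.
Joint ranges: [-3, 3], [-0.9, 2.11], [0.09, 2.58], [-1.31, 4.45], [0.11, 2.69], [-2.54, 2.54]. Speed limits (rad/s): [2.39, 2.39, 3.01, 3.14, 3.14, 3.14].

### API

Orientations are given as a rotation vector (axis times angle).
In Python, from workcell import ctrl gives the robot as it stands.
- The arm moves only by the tool arm_command, never from a script. Its argument "series" is a list of rows, each an object with "linear": the shift along the tool's x, y, z in m, a list of three; "turn": the turn about the tool's z in rad. A call has 1 to 10 rows; each row shifts and turns the commanded pose from where the row before left it, along the tool's axes as they then stand; what a row does not reach is not made up. A row lasts 1/10 s, in which the tool goes at most 50 mm and 8.59 degrees, less where a joint would pass 70% of its speed; a pose out of reach is approached as far as the arm can. A call with a gripper value outside its range is refused whole. "jaw" is the opening, from -1 (shut) to 1 (fully open), set as the call begins (left out, the last holds). The fingers move at their own pace and stop on an object; the grip force is fixed at half the most. Time passes only in rows, so rows that do not move let the fingers close. It gives the time, the measured TCP pose, the force, the opening and the grip force at its end, in the units of the state.
- ctrl.get_obs(): the state, without advancing time (a new reading comes with each control period).
- ctrl.get_image(name): name is "scene" or "top" or "wrist"; returns a dict with "frame" (420x560x3 uint8, blue, green, red), "fx", "fy", "cx", "cy" (pixels), "rvec" (rotation vector, rad) and "tvec" (3), from world to camera coordinates, as OpenCV has them. Camera axes: x right, y down, z forward; pixel columns grow to the right and rows downward; lengths in mm; the calibration is good to about 2 mm. The wrist camera is an equidistant fisheye: a pixel r from the principal point sees the ray r / f radians off the axis. A picture is of the moment at which its call begins. There is no depth.
- ctrl.close_job(): hands the job in; it is judged then, once.
The state is a dict: "t": time; "qpos": joint angles; "qvel": joint speeds; "joint_torque": joint torques, N m; "ee_pos": TCP position; "orientation": TCP orientation; "ft_force": force on the tool from outside, world axes, zero at the start; "moment": the same for the moment, N m; "width": finger opening in mm; "grasp_force": force on a finger pad.
Only numpy, scipy, OpenCV 4.12 (cv2) and the standard library are available. Lean on these libraries where they do the work, as an engineer would, in place of code of your own. Each camera call takes 0.05 s, during which the arm holds its last target. There are 200 camera calls.

## Working session

There is one attempt and no reset: what is moved stays moved. The work goes in short steps, Python scripts to look and compute and a tool call to move; the robot and the scene stay as the last step left them, time stands still between calls to the robot, and variables do not carry over. Pictures are saved under pics/ and viewed, at most 10 in all, crops included, and the job is handed in when it is done.

Besides the shell and the picture viewer there is one more tool, called by a JSON object that holds its "method" and its "body". arm_command: Moves the arm, as the interface text tells. Its arguments: {"type":"object","properties":{"series":{"type":"array"},"jaw":{"type":"number"}},"required":["series"]}

```bash
mkdir -p pics; python3 - <<'E'
from workcell import ctrl
import cv2,numpy as np,pickle
o=ctrl.get_obs();print(o)
d={}
for n in("top","scene"):
    im=ctrl.get_image(n);d[n]=im;cv2.imwrite(f"pics/{n}0.png",im["frame"]);print(n,{k:v for k,v in im.items() if k!="frame"})
pickle.dump(d,open("d0.pkl","wb"))
E
```

```text
{'t': 0.0, 'qpos': array([-1.29601066e+00,  4.23858914e-01,  1.63067794e+00, -1.45635465e-05,
        1.08861769e+00, -1.90085556e-02]), 'qvel': array([-1.20922251e-03,  4.84022528e-04,  3.99036311e-06, -6.09244101e-04,
       -1.51006118e-03,  1.72254358e-03]), 'joint_torque': array([ 7.89838959e-04, -5.44616318e+01, -2.73659581e+01,  6.43986580e-02,
        2.27819884e-02, -1.35040632e-04]), 'ee_pos': array([ 180.86333608, -597.70514569,  240.89513979]), 'orientation': array([-3.10622533e+00, -4.59616942e-01,  3.32839065e-04]), 'ft_force': array([-0.17408768, -0.43331812,  0.34080671]), 'moment': array([-0.0125505 , -0.0014282 ,  0.02120672]), 'grasp_force': 0.0, 'width': 87.74266126973079}
top {'fx': 391.29184634637954, 'fy': 391.29184634637954, 'cx': 282.7887133195602, 'cy': 214.9104630522539, 'rvec': array([ 2.13741165, -2.11198682,  0.21468124]), 'tvec': array([ 17.42215471, 617.47690771, 828.82359759])}
scene {'fx': 381.79009541091096, 'fy': 381.79009541091096, 'cx': 280.1963231348304, 'cy': 207.6595097084468, 'rvec': array([ 1.97946769,  0.9598965 , -0.49068869]), 'tvec': array([-404.27509891, -198.21493848, 1180.03339962])}
```

View pics/top0.png

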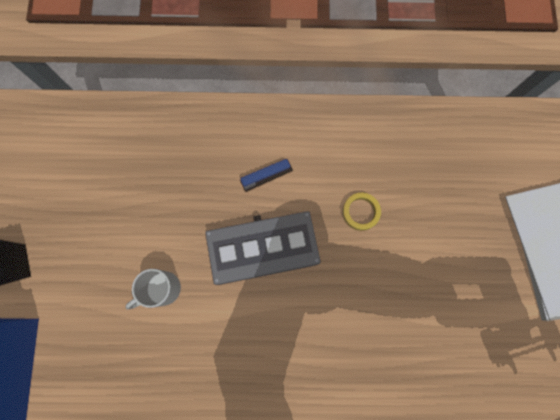

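View pics/scene0.png

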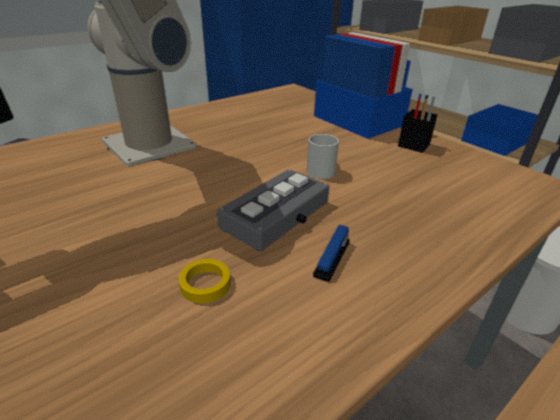

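The top view shows the four keys at about (228,254), (251,249), (274,244) and (297,240). The mug is left of the box at (152,289), the stapler at (266,174) and the tape at (362,211). In the scene view the keys run from (252,210) for key 4 to (298,180) for key 1.

```bash
cat >h.py <<'E'
import cv2,numpy as np
def ray(im,uv):
    R=cv2.Rodrigues(im["rvec"])[0];t=im["tvec"]
    return -R.T@t, R.T@np.array([(uv[0]-im["cx"])/im["fx"],(uv[1]-im["cy"])/im["fy"],1])
def plane(im,uv,z):
    c,d=ray(im,uv);return c+d*(z-c[2])/d[2]
def tri(a,ua,b,ub):
    c,d=ray(a,ua);e,f=ray(b,ub)
    s=np.linalg.lstsq(np.c_[d,-f],e-c,rcond=None)[0]
    p,q=c+s[0]*d,e+s[1]*f;return (p+q)/2,np.linalg.norm(p-q)
E
python3 - <<'E'
import pickle,cv2,numpy as np
from h import *
d=pickle.load(open("d0.pkl","rb"));C={}
for n,(x0,y0,x1,y1),th in(("top",(212,222,312,272),110),("scene",(232,168,312,222),130)):
    f=d[n]["frame"][y0:y1,x0:x1];g=cv2.resize(cv2.cvtColor(f,cv2.COLOR_BGR2GRAY),None,fx=4,fy=4,interpolation=cv2.INTER_CUBIC)
    cs=[c for c in cv2.findContours((g>th).astype('u1'),0,2)[0] if cv2.contourArea(c)>800]
    L=[]
    for c in cs:
        m=cv2.moments(c);L.append(((m['m10']/m['m00']+.5)/4-.5+x0,(m['m01']/m['m00']+.5)/4-.5+y0,m['m00']/16))
    L.sort(key=lambda a:a[0] if n=="top" else -a[0]);C[n]=L;print(n,np.round(L,2).tolist())
    cv2.imwrite(f"pics/c_{n}.png",np.vstack([g,(g>th).astype('u1')*255]))
P=np.array([plane(d["top"],c,68) for c in C["top"]]);print(P.round(1),np.linalg.norm(np.diff(P,axis=0),axis=1))
for a,b in zip(C["top"],C["scene"]):
    p,e=tri(d["top"],a,d["scene"],b);print(p.round(1),round(e,1), plane(d["scene"],b,68).round(1))
E
```

```text
top [[227.31, 253.2, 251.03], [250.46, 248.61, 247.59], [273.17, 243.79, 216.72], [296.35, 239.49, 204.31]]
scene [[297.07, 178.26, 120.56], [282.93, 187.0, 129.16], [272.82, 174.55, 68.5]]
[[528.1 146.1  68. ]
 [538.8  95.4  68. ]
 [550.1  45.5  68. ]
 [560.3  -5.8  68. ]] [51.80325437 51.23890392 52.31538633]
[527.4 145.2  64.8] 3.3 [531.  139.8  68. ]
[538.2  94.3  64.6] 3.4 [541.9  89.   68. ]
[547.7  49.1 114.3] 10.7 [483.7 106.2  68. ]
```

View pics/c_scene.png

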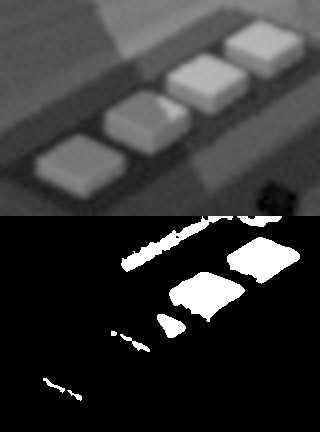

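Keys measured at 52 mm spacing (matches), with box yaw ≈ 0.209 rad and key 1 at about (528,146). The images don't clearly show which key is latched, so the height at which each tap makes contact will tell me. Now moving above key 1.

{"method": "arm_command", "body": {"series": [{"linear":[0,0,0],"turn":0.085},{"linear":[0.025,-0.033,0],"turn":0},{"linear":[0.025,-0.033,0],"turn":0},{"linear":[0.025,-0.033,0],"turn":0},{"linear":[0.025,-0.033,0],"turn":0},{"linear":[0.025,-0.033,0],"turn":0},{"linear":[0.025,-0.033,0],"turn":0},{"linear":[0.025,-0.033,0],"turn":0},{"linear":[0.025,-0.033,0],"turn":0},{"linear":[0.025,-0.033,0],"turn":0}], "jaw": -1}}

```text
t: 1.1
ee_pos: [339.8, -259.4, 241.6]
orientation: [-3.124, -0.327, 0.0]
ft_force: [1.0, -1.0, 0.3]
width: 11.4
grasp_force: 0.0
```

{"method": "arm_command", "body": {"series": [{"linear":[0.025,-0.033,0],"turn":0},{"linear":[0.025,-0.033,0],"turn":0},{"linear":[0.025,-0.033,0],"turn":0},{"linear":[0.025,-0.033,0],"turn":0},{"linear":[0.025,-0.033,0],"turn":0},{"linear":[0.025,-0.033,0],"turn":0},{"linear":[0.025,-0.033,0],"turn":0},{"linear":[0.025,-0.033,0],"turn":0},{"linear":[0.025,-0.033,0],"turn":0},{"linear":[0,0,0],"turn":0}]}}

```text
t: 2.1
ee_pos: [499.9, 79.8, 241.7]
orientation: [-3.123, -0.333, -0.002]
ft_force: [0.1, -0.1, -0.1]
width: 0.2
grasp_force: 0.0
```

```bash
cat >>h.py <<'E'
K=np.array([[528.1,146.1],[538.8,95.4],[550.1,45.5],[560.3,-5.8]])
def to(o,p):
    R=cv2.Rodrigues(o["orientation"])[0];return (R.T@(np.asarray(p)-o["ee_pos"])).round(1),np.arctan2(R[1,0],R[0,0]).round(4)
E
python3 - <<'E'
from h import *
from workcell import ctrl
o=ctrl.get_obs();print(o["t"],o["ee_pos"],o["width"],o["ft_force"],to(o,[*K[0],105]))
E
```

```text
2.1 [499.91966521  79.78327233 241.66773051] 0.2315512986077145 [ 0.1164771  -0.102407   -0.05026816] (array([ 41.3, -58.8, 136.8]), np.float64(0.2127))
```

{"method": "arm_command", "body": {"series": [{"linear":[0.02,-0.03,0.02],"turn":0},{"linear":[0.021,-0.029,0.03],"turn":0},{"linear":[0,0,0.035],"turn":0},{"linear":[0,0,0.035],"turn":0},{"linear":[0,0,0.02],"turn":0},{"linear":[0,0,0],"turn":0},{"linear":[0,0,0],"turn":0}]}}

```text
t: 2.8
ee_pos: [525.8, 141.9, 101.8]
orientation: [3.124, 0.327, -0.001]
ft_force: [-0.7, 0.1, 0.1]
width: 0.5
grasp_force: 0.0
```

```bash
python3 - <<'E'
from h import *
from workcell import ctrl
o=ctrl.get_obs();print(o["t"],o["ee_pos"],o["ft_force"],to(o,[*K[0],90]))
ims={n:ctrl.get_image(n) for n in("top","scene","wrist")}
a=np.hstack([ims["scene"]["frame"][120:260,180:360],ims["top"]["frame"][180:320,180:360]])
cv2.imwrite("pics/v1.png",cv2.resize(a,None,fx=2.2,fy=2.2,interpolation=2))
E
```

```text
2.8 [525.84157066 141.90377264 101.76857215] [-0.66969386  0.12590185  0.10530708] (array([ 3.1, -3.6, 11.8]), np.float64(0.2084))
```

View pics/v1.png

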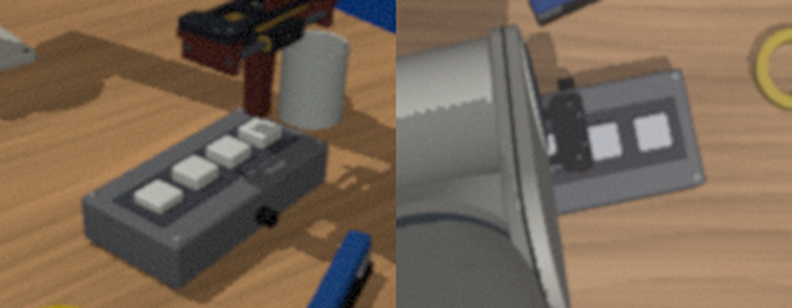

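The scene crop shows the closed fingers above key 1 at (258,110), with keys 2 to 4 free. In the top view the tool hides the left keys. Next: centre on key 1, then come down to about 3 mm above it.

{"method": "arm_command", "body": {"series": [{"linear":[0.003,-0.0035,0.005],"turn":0},{"linear":[0,0,0.006],"turn":0},{"linear":[0,0,0],"turn":0},{"linear":[0,0,0],"turn":0},{"linear":[0,0,0],"turn":0}]}}

```text
t: 3.45
ee_pos: [528.2, 146.5, 90.7]
orientation: [3.124, 0.327, -0.0]
ft_force: [-0.1, 0.1, -0.3]
width: 0.3
grasp_force: 0.0
```

```bash
python3 - <<'E'
from h import *
from workcell import ctrl
o=ctrl.get_obs();print(o["t"],o["ft_force"],o["ee_pos"],to(o,[*K[0],87]))
E
```

```text
3.45 [-0.13687869  0.14145203 -0.2820173 ] [528.18696517 146.45038841  90.67735692] (array([-0.2,  0.3,  3.7]), np.float64(0.2088))
```

{"method": "arm_command", "body": {"series": [{"linear":[0,0,0.001],"turn":0},{"linear":[0,0,0.001],"turn":0},{"linear":[0,0,0.001],"turn":0},{"linear":[0,0,0.001],"turn":0},{"linear":[0,0,0.001],"turn":0},{"linear":[0,0,0],"turn":0},{"linear":[0,0,0],"turn":0}]}}

```text
t: 4.15
ee_pos: [528.2, 146.4, 85.7]
orientation: [-3.124, -0.327, -0.0]
ft_force: [0.3, 0.4, 1.5]
width: 0.4
grasp_force: 0.7
```

Contact at tip z ≈ 66.7 with 1.5 N, so key 1 is up. Lift off and go to key 2.

{"method": "arm_command", "body": {"series": [{"linear":[0,0,-0.006],"turn":0},{"linear":[0,0,-0.009],"turn":0},{"linear":[0,0.026,0],"turn":0},{"linear":[0,0.026,0],"turn":0},{"linear":[0,0,0.005],"turn":0},{"linear":[0,0,0.005],"turn":0},{"linear":[0,0,0],"turn":0},{"linear":[0,0,0],"turn":0}]}}

```text
t: 4.95
ee_pos: [538.6, 96.3, 90.5]
orientation: [-3.124, -0.329, 0.001]
ft_force: [1.2, -0.3, 0.6]
width: 0.5
grasp_force: 0.0
```

{"method": "arm_command", "body": {"series": [{"linear":[0,0,0.001],"turn":0},{"linear":[0,0,0.001],"turn":0},{"linear":[0,0,0.001],"turn":0},{"linear":[0,0,0.001],"turn":0},{"linear":[0,0,0.001],"turn":0},{"linear":[0,0,0],"turn":0},{"linear":[0,0,0],"turn":0}]}}

```text
t: 5.65
ee_pos: [539.0, 95.6, 85.7]
orientation: [-3.124, -0.327, -0.0]
ft_force: [-0.4, 1.0, 1.3]
width: 0.6
grasp_force: 0.7
```

{"method": "arm_command", "body": {"series": [{"linear":[0,0,0.0005],"turn":0},{"linear":[0,0,0],"turn":0}]}}

```text
t: 5.85
ee_pos: [539.0, 95.6, 85.2]
orientation: [-3.124, -0.327, -0.0]
ft_force: [0.4, 0.7, 1.1]
width: 0.3
grasp_force: 0.8
```

{"method": "arm_command", "body": {"series": [{"linear":[0,0,0],"turn":0}]}}

```text
t: 5.95
ee_pos: [539.0, 95.6, 85.2]
orientation: [-3.124, -0.327, -0.0]
ft_force: [-0.8, 1.2, 2.4]
width: 0.4
grasp_force: 0.8
```

Key 2 is up as well (steady contact at tip z ≈ 66.2). On to key 3.

{"method": "arm_command", "body": {"series": [{"linear":[0,0,-0.006],"turn":0},{"linear":[0,0,-0.0095],"turn":0},{"linear":[0,0.026,0],"turn":0},{"linear":[0,0.026,0],"turn":0},{"linear":[0,0,0.005],"turn":0},{"linear":[0,0,0.005],"turn":0},{"linear":[0,0,0],"turn":0},{"linear":[0,0,0],"turn":0}]}}

```text
t: 6.75
ee_pos: [549.3, 45.4, 90.4]
orientation: [-3.124, -0.329, 0.001]
ft_force: [-0.1, 0.1, -0.3]
width: 0.4
grasp_force: 0.0
```

{"method": "arm_command", "body": {"series": [{"linear":[0,0,0.001],"turn":0},{"linear":[0,0,0.001],"turn":0},{"linear":[0,0,0.001],"turn":0},{"linear":[0,0,0.001],"turn":0},{"linear":[0,0,0.001],"turn":0},{"linear":[0,0,0],"turn":0},{"linear":[0,0,0],"turn":0}]}}

```text
t: 7.45
ee_pos: [549.8, 44.8, 85.7]
orientation: [-3.124, -0.327, -0.0]
ft_force: [-0.7, 0.8, 2.0]
width: 0.6
grasp_force: 0.7
```

{"method": "arm_command", "body": {"series": [{"linear":[0,0,0.0],"turn":0}]}}

```text
t: 7.55
ee_pos: [549.8, 44.8, 85.8]
orientation: [-3.124, -0.327, -0.0]
ft_force: [-0.1, 1.3, 2.2]
width: 0.5
grasp_force: 0.7
```

Key 3 is up, so key 4 should be the latched one. Check for no contact at tip z ≈ 66.7 first.

{"method": "arm_command", "body": {"series": [{"linear":[0,0,-0.006],"turn":0},{"linear":[0,0,-0.009],"turn":0},{"linear":[0,0.026,0],"turn":0},{"linear":[0,0.026,0],"turn":0},{"linear":[0,0,0.005],"turn":0},{"linear":[0,0,0.005],"turn":0},{"linear":[0,0,0],"turn":0},{"linear":[0,0,0],"turn":0}]}}

```text
t: 8.35
ee_pos: [560.1, -5.4, 90.5]
orientation: [-3.124, -0.329, 0.001]
ft_force: [-0.3, 0.4, 0.1]
width: 0.4
grasp_force: 0.0
```

{"method": "arm_command", "body": {"series": [{"linear":[0,0,0.001],"turn":0},{"linear":[0,0,0.001],"turn":0},{"linear":[0,0,0.001],"turn":0},{"linear":[0,0,0.001],"turn":0},{"linear":[0,0,0.001],"turn":0},{"linear":[0,0,0],"turn":0},{"linear":[0,0,0],"turn":0}]}}

```text
t: 9.05
ee_pos: [560.5, -6.2, 85.7]
orientation: [-3.124, -0.327, 0.0]
ft_force: [-0.4, 0.1, 0.3]
width: 0.5
grasp_force: 0.0
```

{"method": "arm_command", "body": {"series": [{"linear":[0,0,0.0],"turn":0}]}}

```text
t: 9.15
ee_pos: [560.6, -6.2, 85.7]
orientation: [3.124, 0.327, 0.0]
ft_force: [-0.4, 0.0, -0.3]
width: 0.3
grasp_force: 0.0
```

No contact there. Go down carefully to the latched height (tip ≈ 64).

{"method": "arm_command", "body": {"series": [{"linear":[0,0,0.001],"turn":0},{"linear":[0,0,0.001],"turn":0},{"linear":[0,0,0.0005],"turn":0},{"linear":[0,0,0.0005],"turn":0},{"linear":[0,0,0],"turn":0},{"linear":[0,0,0],"turn":0}]}}

```text
t: 9.75
ee_pos: [560.6, -6.2, 82.8]
orientation: [3.124, 0.327, 0.0]
ft_force: [-0.7, -0.4, 2.2]
width: 0.4
grasp_force: 1.2
```

{"method": "arm_command", "body": {"series": [{"linear":[0,0,0.0],"turn":0}]}}

```text
t: 9.85
ee_pos: [560.6, -6.2, 82.7]
orientation: [3.124, 0.327, 0.0]
ft_force: [-0.7, 0.5, 2.8]
width: 0.2
grasp_force: 1.2
```

Key 4 stands at 64 mm with about 2.5 N, so it is the latched key. Lift off, come back above it, then press home.

{"method": "arm_command", "body": {"series": [{"linear":[0,0,-0.006],"turn":0},{"linear":[0,0,-0.009],"turn":0},{"linear":[0,0,0],"turn":0},{"linear":[0,0,0],"turn":0},{"linear":[0,0,0],"turn":0},{"linear":[0,0,0.005],"turn":0},{"linear":[0,0,0.005],"turn":0},{"linear":[0,0,0.003],"turn":0},{"linear":[0,0,0.002],"turn":0},{"linear":[0,0,0.001],"turn":0}]}}

```text
t: 10.85
ee_pos: [560.2, -6.2, 81.4]
orientation: [-3.124, -0.327, 0.001]
ft_force: [-1.0, -0.4, 4.2]
width: 0.4
grasp_force: 1.8
```

{"method": "arm_command", "body": {"series": [{"linear":[0,0,0.001],"turn":0},{"linear":[0,0,0.001],"turn":0},{"linear":[0,0,0.001],"turn":0},{"linear":[0,0,0.0005],"turn":0},{"linear":[0,0,0.0005],"turn":0},{"linear":[0,0,0],"turn":0},{"linear":[0,0,0],"turn":0}]}}

```text
t: 11.55
ee_pos: [560.4, -6.2, 78.3]
orientation: [-3.124, -0.327, 0.0]
ft_force: [-4.4, 0.1, 10.0]
width: 0.6
grasp_force: 5.1
```

The force reads 10 N at tip z ≈ 59, so the key is on its stop. Let go and back away to check.

{"method": "arm_command", "body": {"series": [{"linear":[0,0,-0.005],"turn":0},{"linear":[0,0,-0.01],"turn":0},{"linear":[0,0,-0.03],"turn":0},{"linear":[0,0,-0.04],"turn":0},{"linear":[0,0,-0.04],"turn":0},{"linear":[0,0.03,-0.03],"turn":0},{"linear":[0,0.04,0],"turn":0},{"linear":[0,0.04,0],"turn":0},{"linear":[0,0.04,0],"turn":0},{"linear":[0,0.04,0],"turn":0}]}}

```text
t: 12.55
ee_pos: [600.5, -193.7, 233.6]
orientation: [3.124, 0.327, 0.003]
ft_force: [1.0, 0.3, 0.1]
width: 0.6
grasp_force: 0.0
```

{"method": "arm_command", "body": {"series": [{"linear":[0,0.04,0],"turn":0},{"linear":[0,0.04,0],"turn":0},{"linear":[0,0.04,0],"turn":0},{"linear":[0,0,0],"turn":0},{"linear":[0,0,0],"turn":0},{"linear":[0,0,0],"turn":0}]}}

```text
t: 13.15
ee_pos: [624.6, -308.5, 232.7]
orientation: [-3.124, -0.328, 0.0]
ft_force: [0.2, 0.8, -0.8]
width: 0.5
grasp_force: 0.0
```

```bash
python3 - <<'E'
from h import *
from workcell import ctrl
import pickle
im={n:ctrl.get_image(n) for n in("top","scene")};d=pickle.load(open("d0.pkl","rb"))
print(ctrl.get_obs()["t"],ctrl.get_obs()["ft_force"])
r=[]
for s in(d,im): r.append(np.hstack([s["scene"]["frame"][160:255,210:340],s["top"]["frame"][200:295,205:335]]))
cv2.imwrite("pics/v2.png",cv2.resize(np.vstack(r),None,fx=3,fy=3,interpolation=2))
E
```

```text
13.25 [ 0.39913816 -0.07825259  0.07890835]
```

View pics/v2.png

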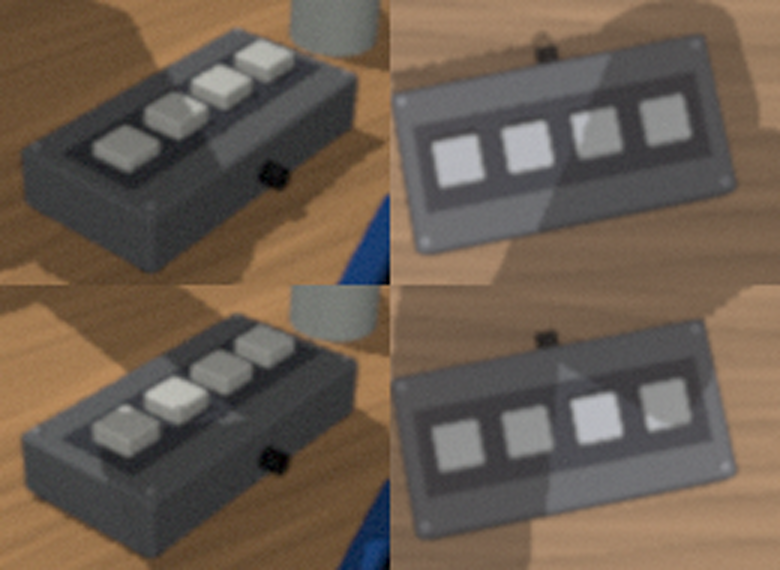

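The new scene crop shows all four keys, with key 4 at (125,430) under a changed shadow. I'll measure how far the upper edge of each cap shifted between the before and after pictures.

```bash
python3 - <<'E'
from h import *
from workcell import ctrl
import pickle
d=pickle.load(open("d0.pkl","rb"))["scene"]
fs=[np.mean([ctrl.get_image("scene")["frame"] for _ in range(4)],0),d["frame"].astype(float)]
g=[cv2.GaussianBlur(f.mean(2),(0,0),.7) for f in fs]
R=cv2.Rodrigues(d["rvec"])[0]
Kl=np.array([[528.1,146.1],[538.8,95.4],[550.1,45.5],[560.3,-5.8]]);yx=np.array([np.cos(.209),np.sin(.209)]);yy=np.array([-yx[1],yx[0]])
pr=lambda p:(lambda c:np.array([d["fx"]*c[0]/c[2]+d["cx"],d["fy"]*c[1]/c[2]+d["cy"]]))(R@p+d["tvec"])
for k,c in enumerate(Kl):
  print("key",k+1,"4mm =",(pr(np.array([*c,64]))-pr(np.array([*c,68]))).round(2))
  for gi,n in zip(g,("after","before")):
    res=[]
    # back-left edges as seen by scene camera: edge at box -x side, and +y side
    for nrm,tan in((-yx,yy),(yy,yx)):
      e=[]
      for s in np.arange(-8,9,4):
        m=c+17*nrm+s*tan
        u=pr(np.array([*m,68.]))
        col=int(round(u[0]));r=np.arange(-5,6,.1)
        v=cv2.remap(gi.astype('f4'),np.full((1,r.size),u[0],'f4'),(u[1]+r)[None].astype('f4'),cv2.INTER_CUBIC)[0]
        gr=np.gradient(v);e.append(r[np.argmax(gr)])
      res.append(np.median(e).round(2))
    print(n,res)
E
```

```text
key 1 4mm = [-0.08  1.52]
after [np.float64(0.2), np.float64(1.6)]
before [np.float64(0.2), np.float64(0.8)]
key 2 4mm = [-0.04  1.55]
after [np.float64(0.3), np.float64(1.1)]
before [np.float64(0.6), np.float64(0.9)]
key 3 4mm = [-0.01  1.59]
after [np.float64(0.3), np.float64(1.4)]
before [np.float64(0.1), np.float64(1.2)]
key 4 4mm = [0.04 1.63]
after [np.float64(0.1), np.float64(1.4)]
before [np.float64(1.8), np.float64(2.7)]
```

Key 4's edge rose by about 1.5 px (≈ 4 mm) and now sits level with the others; keys 1 to 3 are unchanged within measuring error.

```bash
python3 -c "
from workcell import ctrl
print(ctrl.close_job())"
```

```text
the job is handed in; nothing more can be done
None
```

I tapped keys 1 to 4 lightly from left to right, found key 4 latched and pressed it home; in the last pictures all four keys stand level, and the job is handed in (about 13.5 s on the robot's clock; no verdict came back).

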